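# Load the battery rack in number order and slide it to the charging mark

## Task

Fill the rack's two empty pockets in number order: lower the orange battery pack into the pocket with two dots, then the blue pack into the pocket with three dots, each fully down (either way round); do not drop them in. Then, by one of its end lugs, slide the loaded rack along the bench, never lifting it, until it sits centred and square in the green outline, and let go. Leave the grey pack seated in the one-dot pocket, and leave the yellow pack and everything else on the bench where they are.

Things in the scene. Friction and masses are not known exactly. Their poses are not given: they have to be found in the camera images.
- carrier: light grey battery rack, loose, 0.9 kg loaded: a tray of three pockets in a row along y, 182 mm long (244 with the lugs' feet), x from -51 to +68 mm. Walls 5 mm thick, 31 mm high; the rim at +x is black, 22 mm broad, with white dots beside each pocket. Origin: underside, below the middle of pocket two; x to the dotted rim, y to pocket one, z up. Starts in the white outline.
- pocket1 (a point): centre of the floor of the one-dot pocket (rack y = +59 mm), like pocket two; holds the grey pack at the start. Axes as the rack's.
- pocket2 (a point): centre of the floor of the two-dot pocket (the middle one), empty at the start: 92 mm (rack x) by 54 mm (rack y), 4 mm wider than a pack on every side, 25 mm deep, its floor 6 mm above the bench. Axes as the rack's.
- pocket3 (a point): centre of the floor of the three-dot pocket (rack y = -59 mm), like pocket two; empty at the start. Axes as the rack's.
- lug_left (a point): centre of the top of the black upright lug on the +y (pocket one) end of the rack; the lug is 14 mm thick (rack x), 24 mm wide (rack y), its top 78 mm above the bench; pinch it from above across its thickness.
- lug_right (a point): centre of the top of the black upright lug on the -y (pocket three) end of the rack; the lug is 14 mm thick (rack x), 24 mm wide (rack y), its top 78 mm above the bench; pinch it from above across its thickness.
- pack_orange: battery pack: black case 84 x 46 x 38 mm (x, y, z) with, centred on top, the orange stem 44 x 32 mm in plan and 36 mm tall (total height 74 mm), and a thin orange band round the case; about 0.16 kg, standing upright on the bench in front of the rack. Origin: centre of the underside; x along the 84 mm length, z up. Goes into pocket two. Pinch it by the stem.
- pack_blue: battery pack: black case 84 x 46 x 38 mm (x, y, z) with, centred on top, the blue stem 44 x 32 mm in plan and 36 mm tall (total height 74 mm), and a thin blue band round the case; about 0.16 kg, standing upright on the bench in front of the rack. Origin: centre of the underside; x along the 84 mm length, z up. Goes into pocket three. Pinch it by the stem.
- pack_grey: battery pack: black case 84 x 46 x 38 mm (x, y, z) with, centred on top, the light grey stem 44 x 32 mm in plan and 36 mm tall (total height 74 mm), and a thin light grey band round the case; about 0.16 kg, already seated in pocket one. Origin: centre of the underside; x along the 84 mm length, z up. It stays there.
- pack_yellow: battery pack: black case 84 x 46 x 38 mm (x, y, z) with, centred on top, the yellow stem 44 x 32 mm in plan and 36 mm tall (total height 74 mm), and a thin yellow band round the case; about 0.16 kg, standing upright on the bench in front of the rack. Origin: centre of the underside; x along the 84 mm length, z up. Bystander, leave alone.
- white_mark: white outline painted on the bench, 156 x 272 mm outside, lines 8 mm wide; the rack starts roughly in it. Origin: where the rack's origin would be when centred (the outline is 10 mm off-centre towards its x, as the rack is); x and y as the rack's.
- green_mark: green outline painted on the bench, 156 x 272 mm outside, lines 8 mm wide, left or right of the white one: where the rack must end, dotted rim away from the robot. Origin: where the rack's origin must come (the outline's centre lies 10 mm from it along x, as the rack's does; 6 to 12 mm of bench then shows all round). Axes: those the rack must take.
- screwdriver: screwdriver, 200 mm long, lying on the bench on the left. Bystander.
- grease_can: can, 66 mm in diameter, 110 mm tall, blue label, on the right. Bystander.
- cleaner_bottle: bottle, 64 mm in diameter, 180 mm tall, orange label, on the left. Bystander.
- multimeter: orange meter lying flat, 150 x 78 x 36 mm, beyond the rack. Bystander.
- drill: cordless drill lying on its side on the left, about 230 x 200 x 62 mm. Bystander.

How it is judged (in metres and radians):
On the way, in this order (a step that is already met when the one before it is completed fails the run):
1. the orange pack is fully down in the two-dot pocket and let go (horizontal distance between pack_orange and pocket2 below 0.008 m and z of pack_orange in the frame of pocket2 between -0.004 and 0.004 m and angle between pack_orange's own z axis and vertical below 0.08 rad and contact force between the fingers and pack_orange below 0.2 N), for 0.1 s.
2. then the blue pack is fully down in the three-dot pocket and let go, the others still seated (horizontal distance between pack_grey and pocket1 below 0.008 m and z of pack_grey in the frame of pocket1 between -0.004 and 0.004 m and angle between each of pack_grey, pack_orange, pack_blue's own z axis and vertical below 0.08 rad and horizontal distance between pack_orange and pocket2 below 0.008 m and z of pack_orange in the frame of pocket2 between -0.004 and 0.004 m and horizontal distance between pack_blue and pocket3 below 0.008 m and z of pack_blue in the frame of pocket3 between -0.004 and 0.004 m and contact force between the fingers and pack_blue below 0.2 N), for 0.1 s.
3. then the loaded rack is in the green outline (horizontal distance between carrier and green_mark below 0.015 m and angle between the y axis of carrier and the y axis of green_mark, either way round below 0.12 rad and height (world z) of carrier below 0.004 m and angle between carrier's own z axis and vertical below 0.05 rad and horizontal distance between pack_grey and pocket1 below 0.008 m and z of pack_grey in the frame of pocket1 between -0.004 and 0.004 m and angle between each of pack_grey, pack_orange, pack_blue's own z axis and vertical below 0.08 rad and horizontal distance between pack_orange and pocket2 below 0.008 m and z of pack_orange in the frame of pocket2 between -0.004 and 0.004 m and horizontal distance between pack_blue and pocket3 below 0.008 m and z of pack_blue in the frame of pocket3 between -0.004 and 0.004 m), for 0.2 s.
At the end, for the whole second after the job is handed in: Grey, orange and blue packs stand upright (within 0.08 rad) and fully down (within 4 mm) in pockets one, two and three, within 8 mm of the pocket centres; the rack stands flat on the bench with its origin within 15 mm of the green mark's and square to it within 0.12 rad; all at rest (all of step 3 and linear speed of each of carrier, pack_orange, pack_blue, pack_grey below 0.02 m/s); the robot touches nothing.
It fails at once if the rack is lifted more than 8 mm or tipped more than 0.1 rad (height (world z) of carrier above 0.008 m or angle between carrier's own z axis and vertical above 0.1 rad).
It fails at once if a pack is dropped into its pocket (falls faster than 0.6 m/s there) ((horizontal distance between pack_orange and pocket2 below 0.02 m and z of pack_orange in the frame of pocket2 below 0.03 m and linear speed of pack_orange above 0.6 m/s) or (horizontal distance between pack_blue and pocket3 below 0.02 m and z of pack_blue in the frame of pocket3 below 0.03 m and linear speed of pack_blue above 0.6 m/s)).
It fails at once if the grey pack is taken out of its pocket (lifted more than 15 mm in it) (z of pack_grey in the frame of pocket1 above 0.015 m).
It fails at once if a bystander (yellow pack, screwdriver, can, bottle, meter or drill) is moved more than 30 mm or a standing one is knocked over (distance of any of pack_yellow, screwdriver, grease_can, cleaner_bottle, multimeter, drill from where it was at the start of the episode above 0.03 m or angle between any of pack_yellow, grease_can, cleaner_bottle's own z axis and vertical above 0.4 rad).
It also fails if it takes over 61 s, if anything falls off the work surface, if the arm or the gripper's body presses on something with over 40 N, if the wrist force passes 120 N, or if a joint passes its speed limit or range.

## Robot

A 6-joint arm with a two-finger parallel gripper is mounted at the origin on the work surface. World frame = base frame: x ahead of the robot, y to its left, z up, the work surface at z = 0. Lengths are in mm, angles in rad, forces in N, time in s.
With the tool pointing down it reaches from about 350 to 950 mm from the base axis. Payload 17.4 kg.
Tool frame: the origin (TCP) lies between the finger pads; the fingertips stand 11 mm ahead of it and the grasp point (between the pads) lies 8 mm behind it (r.tip_reach is the z of the fingertips in the tool frame, in mm); z points along the fingers, y is the line along which they close (so a half turn about z gives the same grasp; the last joint's range is limited). The gripper opens to 93 mm and grips with 3 to 60 N. Pads are 15 mm wide; open, the fingers measure 128 mm over their backs; the gripper's body (75 mm by 188 mm) begins 65 mm behind the grasp point.
Start: joints at [1.128, 0.116, 1.442, -0, 1.584, -0.038], TCP at [265.847, 620.45, 229.646] pointing down, gripper open.
Joint ranges: [-2.83, 2.83], [-0.83, 2.19], [0.07, 2.5], [-1.14, 4.28], [0.01, 3], [-2.97, 2.97]. Speed limits (rad/s): [1.89, 1.89, 2.22, 3.14, 3.14, 3.14].

## Interface

Orientations are given as a 3x3 rotation matrix whose columns are the frame's x, y, z axes.
In Python, from cell import r gives the robot as it stands. The module is installed in compiled form; this text tells all that it offers.
- The arm moves only by the tool send_rows, never from a script. Its argument "plan" is a list of rows, each a list of 7 numbers: the shift along the tool's x, y, z in m, then the turn, a rotation vector about the tool's x, y, z in rad, then the finger opening in m, from 0 to 0.093. A call has 1 to 12 rows; each row is the pose to reach, as a shift and turn from the pose commanded when the call began, along the tool's axes at that moment; what a row does not reach only later rows make up. A row lasts 1/12 s, in which the tool goes at most 41.7 mm and 7.16 degrees, less where a joint would pass 70% of its speed; a pose out of reach is approached as far as the arm can. A call with a gripper value outside its range is refused whole. The fingers move at their own pace and stop on an object; the grip force is fixed at half the most. Time passes only in rows, so rows that repeat a pose let the fingers close. It gives the time, the measured TCP pose, the force, the opening and the grip force at its end, in the units of the state.
- r.observe(): the state, without advancing time (a new reading comes with each control period).
- r.snapshot(name): name is "side" or "top" or "wrist"; returns a dict with "image" (420x560x3 uint8, red, green, blue), "K" (3x3 intrinsics, pixels), "R" (3x3) and "t" (3): a world point X has camera coordinates R X + t; the wrist camera has in their place "tool_from_camera" (4x4, takes a point from camera to tool coordinates, whose origin is the TCP and whose axes are the flange's). Camera axes: x right, y down, z forward; pixel columns grow to the right and rows downward; lengths in mm; the calibration is good to about 2 mm. The wrist camera is an equidistant fisheye: a pixel r from the principal point sees the ray r / f radians off the axis. A picture is of the moment at which its call begins: read the wrist's pose just before it. There is no depth.
- r.job_done(): hands the job in; it is judged then, once.
Trained networks look in a picture, given as the dict that the camera call returned (one of the last four; its "shot" number tells which), for a name from the list of things; names that differ only in an ending like _2 or _b are one class to them, and where a whole thing is asked for, a point or a joint stands for the part that bears it (a point fixed in the world has none). Each returns a list of dicts, best first, with "confidence" (0 to 1); they miss things now and then, are a little off and sometimes report something else, mostly with a low value. They report only what shows in the picture. A call takes as long as a camera call.
- r.search_frame(target, picture): "pixel" ([column, row] in pixels, amid what is visible of it).
- r.silhouettes(target, picture): "region" (420x560 bool, what is visible of it) and "pixel" ([column, row] in pixels, amid what is visible of it).
The state is a dict: "clock": time; "joint_positions": joint angles; "dq": joint speeds; "joint_efforts": joint torques, N m; "ee_pos": TCP position; "orientation": TCP orientation; "ft_force": force on the tool from outside, world axes, zero at the start; "ft_torque": the same for the moment, N m; "gripper_width": finger opening in mm; "grip_force": force on a finger pad.
Only numpy, scipy, OpenCV 4.12 (cv2) and the standard library are available. Lean on these libraries where they do the work, as an engineer would, in place of code of your own. Each camera call takes 0.05 s, during which the arm holds its last target. There are 200 camera calls.

## Working session

There is one attempt and no reset: what is moved stays moved. The work goes in short steps, Python scripts to look and compute and a tool call to move; the robot and the scene stay as the last step left them, time stands still between calls to the robot, and variables do not carry over. Pictures are saved under pics/ and viewed, at most 11 in all, crops included, and the job is handed in when it is done.

Besides the shell and the picture viewer there is one more tool, called after "Emit:" as name([rows], argument=value, ...), one row to a line, values as JSON. send_rows: Moves the arm, as the interface text tells. Its arguments: {"type":"object","properties":{"plan":{"type":"array","items":{"type":"array","items":{"type":"number"}}}},"required":["plan"]}

```bash
mkdir -p pics; cat > h.py <<'E'
import numpy as np, cv2
from cell import r
def ray(s,px):
    K=s["K"];d=np.linalg.inv(K)@np.array([px[0],px[1],1.]);R=np.array(s["R"]);return -R.T@np.array(s["t"]),R.T@d
def at(s,px,z):
    c,d=ray(s,px);return c+d*(z-c[2])/d[2]
def save(s,n): cv2.imwrite("pics/"+n,cv2.cvtColor(s["image"],cv2.COLOR_RGB2BGR))
E
python3 - <<'E'
from h import *
np.set_printoptions(precision=3,suppress=True)
o=r.observe();print(o["ee_pos"],o["orientation"],o["clock"],r.tip_reach)
s=r.snapshot("top");save(s,"top.png");print(s["K"],s["R"],s["t"])
for n,z in [("pack_orange",74),("pack_blue",74),("pack_grey",80),("pack_yellow",74),("carrier",31),("lug_left",78),("lug_right",78),("green_mark",0),("white_mark",0),("pocket2",6),("pocket3",6),("grease_can",110),("cleaner_bottle",180),("multimeter",36),("drill",60),("screwdriver",15)]:
    for d in r.search_frame(n,s)[:2]: print(n,np.round(d["pixel"]),round(d["confidence"],2),at(s,d["pixel"],z))
s=r.snapshot("side");save(s,"side.png")
E
```

```text
[265.764 620.281 228.892] [[-0.919  0.394 -0.   ]
 [ 0.394  0.919 -0.001]
 [ 0.    -0.001 -1.   ]] 0.0 11.0
[[482.384   0.    280.827]
 [  0.    482.384 212.226]
 [  0.      0.      1.   ]] [[ 0.001 -1.    -0.011]
 [-0.991  0.001 -0.135]
 [ 0.135  0.011 -0.991]] [  62.139  587.712 1335.506]
pack_orange [388. 278.] 0.92 [ 403.159 -230.88    74.   ]
pack_orange [362. 206.] 0.3 [ 600.406 -163.685   74.   ]
pack_blue [221. 280.] 0.89 [397.147 224.572  74.   ]
pack_grey [358. 203.] 0.67 [ 607.083 -152.943   80.   ]
pack_grey [336. 204.] 0.66 [604.338 -92.024  80.   ]
pack_yellow [292. 263.] 0.57 [442.356  30.207  74.   ]
carrier [358. 208.] 0.56 [ 602.476 -159.525   31.   ]
lug_left [356. 206.] 0.81 [ 600.384 -148.116   78.   ]
lug_left [116. 202.] 0.37 [612.283 522.68   78.   ]
lug_right [362. 206.] 0.86 [ 599.248 -164.422   78.   ]
green_mark [259. 220.] 0.89 [569.936 125.646   0.   ]
green_mark [225. 282.] 0.51 [391.449 223.673   0.   ]
white_mark [351. 224.] 0.56 [ 558.602 -141.311    0.   ]
pocket2 [362. 207.] 0.68 [ 608.477 -176.177    6.   ]
pocket3 [362. 207.] 0.68 [ 608.477 -176.177    6.   ]
grease_can [458. 236.] 0.76 [ 514.423 -412.224  110.   ]
grease_can [350. 177.] 0.59 [ 674.504 -127.578  110.   ]
cleaner_bottle [132. 274.] 0.84 [410.375 435.037 180.   ]
multimeter [267. 144.] 0.63 [790.395 102.083  36.   ]
drill [112. 202.] 0.85 [613.142 539.836  60.   ]
screwdriver [165. 259.] 0.67 [454.573 395.758  15.   ]
```

View pics/top.png

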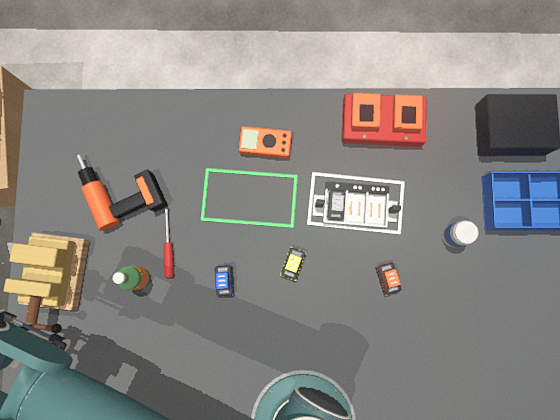

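View pics/side.png

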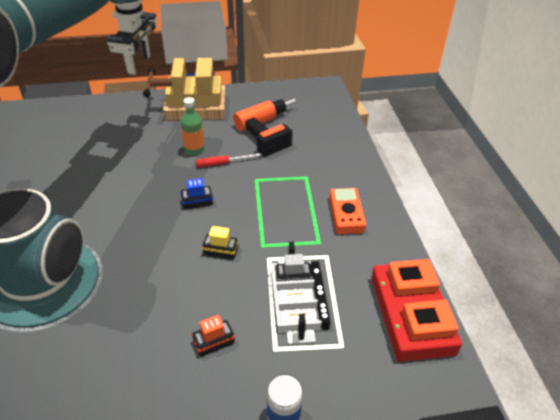

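The top view shows the rack at about (357,203) with its dots up (+x), grey pack on the left at (337,204), and the empty pockets at (357,208) and (376,208). Its lugs are at (318,203) and (395,208). The green outline is at (250,198), orange pack (388,279), blue (224,281) and yellow (293,263). The side view agrees.

```bash
cat >> h.py <<'E'
def wray(s,o,px):
    K=s["K"];v=np.array([(px[0]-K[0][2])/K[0][0],(px[1]-K[1][2])/K[1][1]]);th=np.linalg.norm(v)
    d=np.array([*(v/max(th,1e-9)*np.sin(th)),np.cos(th)]);T=np.array(s["tool_from_camera"])
    R=np.array(o["orientation"]);return R@T[:3,3]+np.array(o["ee_pos"]),R@T[:3,:3]@d
def wat(s,o,px,z):
    c,d=wray(s,o,px);return c+d*(z-c[2])/d[2]
def rect(P):
    "min-area rectangle of world points: centre, sizes(long,short), angle of long side (rad)"
    (c,(w,h),a)=cv2.minAreaRect(np.float32(P)[:,:2])
    if w<h: w,h,a=h,w,a+90
    return np.round(c,1),np.round((w,h),1),round(np.deg2rad((a+90)%180-90),3)
def mask(s,name):
    h,S,v=cv2.split(cv2.cvtColor(s["image"],cv2.COLOR_RGB2HSV))
    lo,hi=dict(green=(45,75),orange=(4,14),blue=(105,125),yellow=(24,34)).get(name,(0,180))
    return (S<40)&(v>200) if name=="white" else (h>=lo)&(h<=hi)&(S>120)&(v>70)
def blob(m,px,rad):
    yy,xx=np.nonzero(m);k=np.hypot(xx-px[0],yy-px[1])<rad
    return np.c_[xx[k],yy[k]]
E
python3 - <<'E'
from h import *
s=r.snapshot("top")
P=blob(mask(s,"green"),(250,198),70);print("green",rect([at(s,p,0) for p in P]))
for n,px in [("orange",(388,277)),("blue",(224,279)),("yellow",(293,262))]:
    P=blob(mask(s,n),px,25);print(n,len(P),rect([at(s,p,74) for p in P]))
im=cv2.resize(s["image"][165:305,200:420],None,fx=3.6,fy=3.6,interpolation=cv2.INTER_CUBIC)
cv2.imwrite("pics/crop.png",im[:,:,::-1])
E
```

```text
Traceback (most recent call last):
  File "h.py", line 16, in rect
    (c,(w,h),a)=cv2.minAreaRect(np.float32(P)[:,:2])
                ~~~~~~~~~~~~~~~^^^^^^^^^^^^^^^^^^^^^
cv2.error: OpenCV(4.12.0) /io/opencv/modules/imgproc/src/convhull.cpp:143: error: (-215:Assertion failed) total >= 0 && (depth == CV_32F || depth == CV_32S) in function 'convexHull'
```

```bash
sed -i 's/np.float32(P)\[:,:2\]/np.ascontiguousarray(np.float32(P)[:,:2])/' h.py
python3 - <<'E'
from h import *
s=r.snapshot("top")
im=cv2.resize(s["image"][165:305,200:420],None,fx=3.6,fy=3.6,interpolation=cv2.INTER_CUBIC)
cv2.imwrite("pics/crop.png",im[:,:,::-1])
P=blob(mask(s,"green"),(250,198),70);print("green",rect([at(s,p,0) for p in P]))
for n,px in [("orange",(388,277)),("blue",(224,279)),("yellow",(293,262))]:
    P=blob(mask(s,n),px,25);print(n,len(P),rect([at(s,p,74) for p in P]) if len(P)>3 else 0)
P=blob(mask(s,"white"),(357,204),75);print("white",len(P),rect([at(s,p,0) for p in P]))
E
```

```text
green (array([643.1, 220.6]), array([153.9, 140.9]), np.float64(-0.07))
orange 221 (array([ 401.3, -232.8]), array([82. , 49.4]), np.float64(0.295))
blue 181 (array([395.3, 217.3]), array([82.4, 45.8]), np.float64(0.091))
yellow 39 (array([440.9,  26.5]), array([83. , 40.2]), np.float64(-0.294))
white 2607 (array([ 569.2, -151.2]), array([274.2, 264.3]), np.float64(1.465))
```

View pics/crop.png

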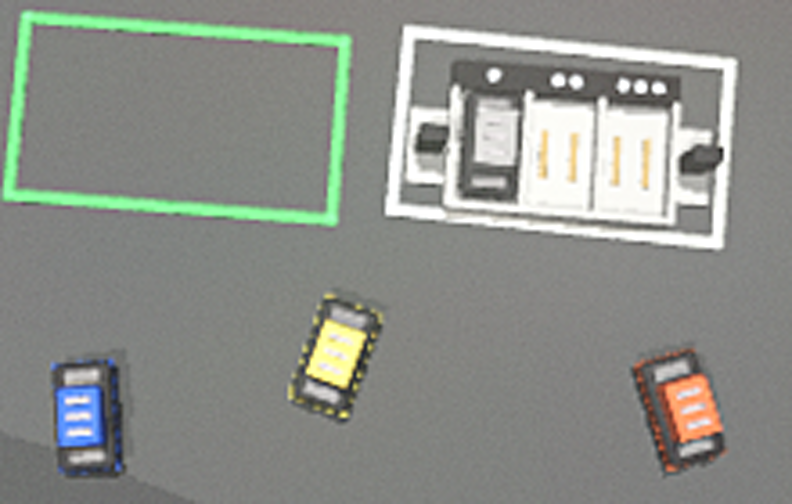

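Emit:
send_rows([
  [-0.02,-0.02,-0.04,0,0,0.1,0.09],
  [-0.36,-0.3,-0.06,0,0,0.87,0.09],
  [-0.36,-0.3,-0.06,0,0,0.87,0.09],
  [-0.36,-0.3,-0.06,0,0,0.87,0.09],
  [-0.36,-0.3,-0.06,0,0,0.87,0.09],
  [-0.36,-0.3,-0.06,0,0,0.87,0.09],
  [-0.36,-0.3,-0.06,0,0,0.87,0.09],
  [-0.36,-0.3,-0.06,0,0,0.87,0.09],
  [-0.36,-0.3,-0.06,0,0,0.87,0.09],
  [-0.36,-0.3,-0.06,0,0,0.87,0.09],
  [-0.36,-0.3,-0.06,0,0,0.87,0.09],
  [-0.36,-0.3,-0.06,0,0,0.87,0.09],
])

```text
clock: 2.0
ee_pos: [479.5, 200.0, 290.2]
orientation: [[-0.291, 0.957, 0.001], [0.957, 0.291, -0.0], [-0.0, 0.001, -1.0]]
ft_force: [0.5, 0.0, -0.2]
gripper_width: 90.0
grip_force: 0.0
```

```bash
python3 - <<'E'
from h import *
o=r.observe();s=r.snapshot("wrist");print(s["K"],np.round(s["tool_from_camera"],2))
np.savez("w1.npz",img=s["image"],K=s["K"],T=s["tool_from_camera"],pos=o["ee_pos"],R=o["orientation"])
P=blob(mask(s,"green"),(280,210),400)
W=np.array([wat(s,o,p,0) for p in P]);W=W[(abs(W[:,0]-572)<150)&(abs(W[:,1]-147)<200)]
print("green wrist",len(W),rect(W))
t=r.snapshot("top")
f=lambda u,v:at(t,(200+(u+.5)/3.6-.5,165+(v+.5)/3.6-.5),0)
for C in ([(22,12),(351,36),(337,224),(3,200)],[(404,25),(738,58),(722,248),(386,215)]):
    print("outline top",rect([f(*c) for c in C]))
save(s,"w1.png")
E
```

```text
[[325.1922621    0.         276.33866792]
 [  0.         325.1922621  213.88085483]
 [  0.           0.           1.        ]] [[   0.     -0.97   -0.25   68.65]
 [   1.      0.      0.      0.19]
 [  -0.     -0.25    0.97 -155.44]
 [   0.      0.      0.      1.  ]]
green wrist 1986 (array([637.8, 155.5]), array([273.9, 157.4]), np.float64(1.493))
outline top (array([637.7, 156.3]), array([273. , 157.1]), np.float64(1.495))
outline top (array([ 622. , -158.2]), array([275.1, 158.3]), np.float64(1.468))
```

View pics/w1.png

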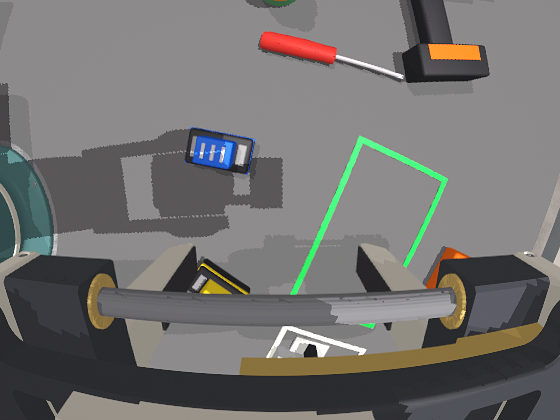

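Emit:
send_rows([
  [-0.365,-0.142,0.03,0,0,0,0.09],
  [-0.365,-0.142,0.03,0,0,0,0.09],
  [-0.365,-0.142,0.03,0,0,0,0.09],
  [-0.365,-0.142,0.03,0,0,0,0.09],
  [-0.365,-0.142,0.03,0,0,0,0.09],
  [-0.365,-0.142,0.03,0,0,0,0.09],
  [-0.365,-0.142,0.03,0,0,0,0.09],
  [-0.365,-0.142,0.03,0,0,0,0.09],
  [-0.365,-0.142,0.03,0,0,0,0.09],
  [-0.365,-0.142,0.03,0,0,0,0.09],
  [-0.365,-0.142,0.03,0,0,0,0.09],
])

```text
clock: 3.02
ee_pos: [448.7, -190.3, 259.0]
orientation: [[-0.289, 0.957, -0.001], [0.957, 0.289, -0.0], [0.0, -0.001, -1.0]]
ft_force: [0.2, 0.0, -0.4]
gripper_width: 89.9
grip_force: 0.0
```

The first wrist view shows the green outline complete, at about (360,138) to (445,180) and down. It agrees with the top camera within 1 mm. The blue pack is at (220,152).

Emit:
send_rows([
  [-0.08,0,0,0,0,0,0.09],
  [-0.14,0,0,0,0,0,0.09],
  [-0.14,0,0,0,0,0,0.09],
  [-0.14,0,0,0,0,0,0.09],
  [-0.14,0,0,0,0,0,0.09],
  [-0.14,0,0,0,0,0,0.09],
])

```text
clock: 3.52
ee_pos: [490.5, -321.0, 259.2]
orientation: [[-0.291, 0.957, -0.001], [0.957, 0.291, 0.001], [0.001, -0.0, -1.0]]
ft_force: [-0.1, 0.5, 0.2]
gripper_width: 90.1
grip_force: 0.0
```

```bash
cat > m.py <<'E'
from h import *
def stem(s,f,name,px=None):
    m=mask(s,name).astype(np.uint8);m=cv2.morphologyEx(m,cv2.MORPH_CLOSE,np.ones((5,5),np.uint8)); m=cv2.morphologyEx(m,cv2.MORPH_OPEN,np.ones((3,3),np.uint8))
    n,l,st,c=cv2.connectedComponentsWithStats(m)
    out=[]
    for i in np.argsort(-st[1:,4])[:4]+1:
        yy,xx=np.nonzero(l==i)
        if len(xx)>60: out.append((np.round(c[i]),len(xx),rect([f(p) for p in np.c_[xx,yy]])))
    return out
E
python3 - <<'E'
from m import *
o=r.observe();s=r.snapshot("wrist");save(s,"w2.png");print(o["ee_pos"])
for q in stem(s,lambda p:wat(s,o,p,74),"orange"):print("w",q)
t=r.snapshot("top")
for q in stem(t,lambda p:at(t,p,74),"orange"):print("t",q)
for n in ("lug_left","lug_right"):
  print(n,[(np.round(d["pixel"]),round(d["confidence"],2),np.round(wat(s,o,d["pixel"],70))) for d in r.search_frame(n,s)])
np.savez("w2.npz",img=s["image"],K=s["K"],T=s["tool_from_camera"],pos=o["ee_pos"],R=o["orientation"])
E
```

```text
[ 490.52918893 -320.98827251  259.174343  ]
w (array([535.,  22.]), 1689, (array([764.1,  24.9]), array([133.9,  70.7]), np.float64(0.616)))
w (array([544., 183.]), 1491, (array([ 853.2, -180.4]), array([93.7, 86.9]), np.float64(-0.037)))
w (array([219., 104.]), 1367, (array([ 403.8, -241.9]), array([47.5, 34.3]), np.float64(0.27)))
w (array([528., 244.]), 1071, (array([ 865.3, -273.7]), array([136.2,  44.6]), np.float64(0.14)))
t (array([ 99., 205.]), 1035, (array([605.7, 569. ]), array([145.5,  60.9]), np.float64(0.448)))
t (array([271., 144.]), 912, (array([784.3, 106.3]), array([144.2,  82.1]), np.float64(1.471)))
t (array([365., 111.]), 873, (array([ 864.9, -179.7]), array([127.9,  82.7]), np.float64(-0.027)))
t (array([407., 112.]), 869, (array([ 869. , -299.6]), array([107.7,  82.9]), np.float64(-0.031)))
lug_left [(array([395., 111.]), 0.78, array([ 586., -191.,   70.]))]
lug_right [(array([396., 109.]), 0.65, array([ 587., -188.,   70.]))]
```

View pics/w2.png

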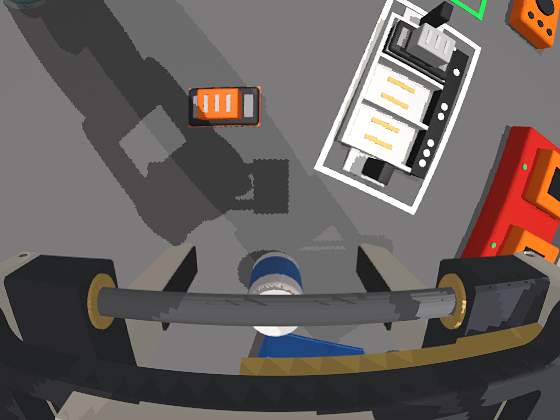

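The second wrist view shows the orange pack at (222,104), clear of everything, and the rack with its dots along (456,72) to (424,159). I'll grasp the orange stem along its 44 mm length at (402,-242).

Emit:
send_rows([
  [0.05,-0.03,0,0,0,0.015,0.07],
  [0.101,-0.0615,0.03,0,0,0.015,0.07],
  [0.101,-0.0615,0.09,0,0,0.015,0.07],
  [0.101,-0.0615,0.12,0,0,0.015,0.07],
  [0.101,-0.0615,0.12,0,0,0.015,0.07],
])

```text
clock: 4.13
ee_pos: [400.3, -240.8, 137.3]
orientation: [[-0.278, 0.96, 0.0], [0.96, 0.278, -0.0], [-0.0, 0.0, -1.0]]
ft_force: [0.4, -0.4, -0.6]
gripper_width: 70.3
grip_force: 0.0
```

```bash
cat > rack.py <<'E'
from h import *
from scipy.optimize import least_squares
PTS={ "rim1":(68,91,31),"rim2":(68,-91,31),"b1":(-51,91,31),"b2":(-51,-91,31)}
def w_proj(s,o,X):
    T=np.array(s["tool_from_camera"]);R=np.array(o["orientation"])
    q=(np.asarray(X)-np.array(o["ee_pos"]))@R;q=(q-T[:3,3])@T[:3,:3]
    th=np.arctan2(np.hypot(q[...,0],q[...,1]),q[...,2]);n=np.hypot(q[...,0],q[...,1])
    return np.stack([q[...,0]/n*th*s["K"][0][0]+s["K"][0][2],q[...,1]/n*th*s["K"][1][1]+s["K"][1][2]],-1)
def t_proj(s,X):
    q=np.asarray(X)@np.array(s["R"]).T+s["t"];return (q@np.array(s["K"]).T)[...,:2]/q[...,2:]
def tf(pose,P):
    x,y,a=pose;P=np.asarray(P,float);c,s_=np.cos(a),np.sin(a)
    return np.stack([x+c*P[...,0]-s_*P[...,1],y+s_*P[...,0]+c*P[...,1],P[...,2]],-1)
def draw(im,proj,pose,k,off):
    for z0,L in ((31,[(68,91),(68,-91),(-51,-91),(-51,91)]),(31,[(46,27),(46,-27),(-46,-27),(-46,27)]),(31,[(46,-32),(46,-86),(-46,-86),(-46,-32)]),(78,[(7,114),(7,90),(-7,90),(-7,114)])):
        p=proj(tf(pose,[(a,b,z0) for a,b in L]));p=((p+.5-off)*k-.5)*16
        cv2.polylines(im,[p.astype(np.int32)],True,(255,0,255),1,cv2.LINE_AA,4)
E
python3 - <<'E'
from rack import *
z=np.load("w2.npz");s=dict(image=z["img"],K=z["K"],tool_from_camera=z["T"]);o=dict(ee_pos=z["pos"],orientation=z["R"])
g=cv2.cvtColor(s["image"],cv2.COLOR_RGB2GRAY)
D=[]
for c in [(456,72),(444,105),(440,117),(433,136),(428,148),(424,159)]:
    w=g[c[1]-6:c[1]+7,c[0]-6:c[0]+7].astype(float);w=np.clip(w-150,0,None)
    yy,xx=np.mgrid[-6:7,-6:7];k=np.hypot(xx,yy)<6.5;w=w*k
    D.append(wat(s,o,(c[0]+(w*xx).sum()/w.sum(),c[1]+(w*yy).sum()/w.sum()),31)[:2])
D=np.array(D);G=np.array([D[0],D[1:3].mean(0),D[3:].mean(0)]);print(np.round(G,1))
d=G[0]-G[2];print("span",np.linalg.norm(d)); yaw=np.arctan2(d[1],d[0])-np.pi/2
org=G.mean(0)-57*np.array([np.cos(yaw),np.sin(yaw)]);pose=(*org,yaw);print("pose",np.round(pose,3))
u0,v0,k=320,0,3
im=cv2.resize(s["image"][v0:200,u0:500],None,fx=k,fy=k,interpolation=cv2.INTER_CUBIC)[:,:,::-1].copy()
draw(im,lambda X:w_proj(s,o,X),pose,k,np.array([u0,v0]));cv2.imwrite("pics/rack.png",im)
np.save("pose.npy",pose)
E
```

```text
[[ 666.5  -99.4]
 [ 661.6 -158.4]
 [ 657.2 -213.2]]
span 114.17451522204199
pose [ 6.04976e+02 -1.52402e+02 -8.10000e-02]
```

View pics/rack.png

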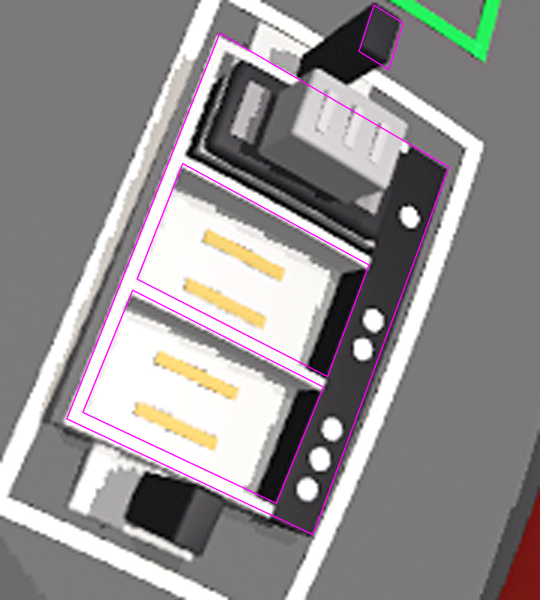

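The overlay on the rack fits its walls and lug within 1–2 mm. The dot windows may have overlapped, so I'll refit the dots by connected components. Next I grasp.

Emit:
send_rows([
  [0,0,0.03,0,0,0,0.07],
  [0,0,0.06,0,0,0,0.07],
  [0,0,0.084,0,0,0,0.07],
  [0,0,0.084,0,0,0,0.07],
  [0,0,0.084,0,0,0,0.03],
  [0,0,0.084,0,0,0,0.03],
  [0,0,0.084,0,0,0,0.03],
  [0,0,0.084,0,0,0,0.03],
  [0,0,0.084,0,0,0,0.03],
  [0,0,0.084,0,0,0,0.03],
])

```text
clock: 4.97
ee_pos: [402.3, -243.2, 57.0]
orientation: [[-0.277, 0.961, 0.002], [0.961, 0.277, -0.001], [-0.001, 0.001, -1.0]]
ft_force: [-0.0, 1.4, 7.9]
gripper_width: 43.7
grip_force: 30.0
```

```bash
cat >> rack.py <<'E'
def dots(s,f,guess,rad=5):
    "centres of white dots (largest bright component near each guess), in world at z=31"
    g=cv2.cvtColor(s["image"],cv2.COLOR_RGB2GRAY);k=4
    G=cv2.resize(g,None,fx=k,fy=k,interpolation=cv2.INTER_CUBIC)
    n,l,st,c=cv2.connectedComponentsWithStats((G>150).astype(np.uint8))
    out=[]
    for q in guess:
        ok=[i for i in range(1,n) if st[i,4]<110*k*k/ (1 if rad>4 else 2) and st[i,4]>2*k*k]
        i=min(ok,key=lambda i:np.hypot(*((c[i]+.5)/k-.5-q)))
        out.append(((c[i]+.5)/k-.5,st[i,4]/k/k))
    return np.array([f(p)[:2] for p,_ in out]),[round(a,1) for _,a in out],np.array([p for p,_ in out])
def fit(D,xd=57):
    "D: the 6 dots (1,2a,2b,3a,3b,3c)"
    G=np.array([D[0],D[1:3].mean(0),D[3:].mean(0)]);d=G[0]-G[2];yaw=np.arctan2(d[1],d[0])-np.pi/2
    return np.array([*(G.mean(0)-xd*np.array([np.cos(yaw),np.sin(yaw)])),yaw]),np.linalg.norm(d)
E
python3 - <<'E'
from rack import *
z=np.load("w2.npz");s=dict(image=z["img"],K=z["K"],tool_from_camera=z["T"]);o=dict(ee_pos=z["pos"],orientation=z["R"])
D,a,p=dots(s,lambda p:wat(s,o,p,31),[(456,72),(444,105.7),(440,116),(430,142),(426.5,152.5),(422,163)])
print(a,np.round(D,1),fit(D))
t=r.snapshot("top")
D,a,p=dots(t,lambda p:at(t,p,31),[(200+u/3.6-.4,165+v/3.6-.4) for u,v in [(494,75),(558,81),(576,82),(623,87),(641,88),(658,89)]],3)
print(a,np.round(D,1),fit(D))
E
```

```text
[np.float64(34.3), np.float64(39.7), np.float64(38.1), np.float64(40.6), np.float64(43.4), np.float64(42.6)] [[ 666.4  -99.6]
 [ 662.1 -151.5]
 [ 661.1 -165.4]
 [ 658.1 -203.3]
 [ 657.  -217.4]
 [ 655.7 -231.4]] (array([ 6.04840654e+02, -1.53894145e+02, -8.03868565e-02]), np.float64(118.16695905107785))
[np.float64(13.6), np.float64(13.8), np.float64(13.4), np.float64(12.4), np.float64(12.9), np.float64(12.1)] [[ 667.2  -99.4]
 [ 662.8 -150.7]
 [ 661.3 -165.1]
 [ 658.5 -202.9]
 [ 657.4 -216.5]
 [ 656.3 -230.9]] (array([ 6.05398066e+02, -1.53299356e+02, -8.31446875e-02]), np.float64(117.78137676361283))
```

Emit:
send_rows([
  [0,0,-0.03,0,0,0,0.03],
  [0,0,-0.07,0,0,0,0.03],
  [0,0.03,-0.1,0,0,0.08,0.03],
  [0.01,0.07,-0.1,0,0,0.18,0.03],
  [0.015,0.11,-0.1,0,0,0.28,0.03],
  [0.02,0.15,-0.1,0,0,0.36,0.03],
  [0.025,0.19,-0.1,0,0,0.363,0.03],
  [0.03,0.22,-0.1,0,0,0.363,0.03],
  [0.03,0.22,-0.1,0,0,0.363,0.03],
  [0.03,0.22,-0.1,0,0,0.363,0.03],
  [0.03,0.22,-0.1,0,0,0.363,0.03],
])

```text
clock: 5.93
ee_pos: [604.4, -153.2, 155.6]
orientation: [[0.082, 0.997, -0.001], [0.997, -0.082, -0.0], [-0.0, -0.001, -1.0]]
ft_force: [-0.3, 0.1, -0.4]
gripper_width: 43.7
grip_force: 30.0
```

```bash
python3 - <<'E'
from m import *
o=r.observe();print(o["ee_pos"],np.round(o["orientation"],3)[:,1],o["ft_force"])
s=r.snapshot("wrist");save(s,"w3.png")
z=float(o["ee_pos"][2])+17
for q in stem(s,lambda p:wat(s,o,p,z),"orange"):print("w",q)
E
```

```text
[ 604.43653854 -153.17717417  155.58642029] [ 0.997 -0.082 -0.001] [-0.32744482  0.08179782 -0.42863365]
w (array([276., 258.]), 5288, (array([ 605.4, -142.9]), array([43.7, 33.8]), np.float64(-0.081)))
w (array([523., 216.]), 2762, (array([ 750.6, -138.5]), array([48.5, 46.5]), np.float64(-0.039)))
w (array([451.,   8.]), 1259, (array([698.8, -27.1]), array([46.2, 12.3]), np.float64(0.149)))
w (array([277., 210.]), 606, (array([ 607.5, -118.5]), array([64.8,  3.2]), np.float64(-0.096)))
```

View pics/w3.png

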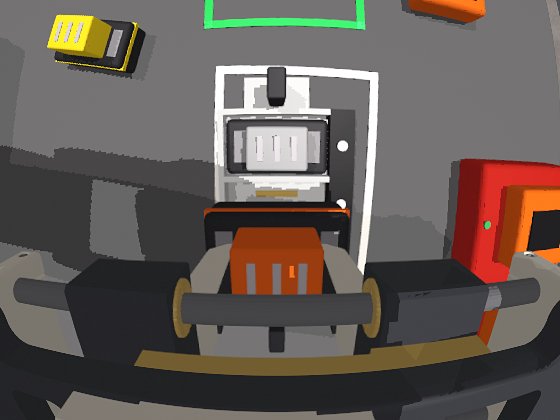

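The third wrist view shows the orange pack held square over the two-dot pocket: stem edge at row ~237, case edge at row ~205. The grey pack is at (277,147) and the single dot at (343,145).

```bash
python3 - <<'E'
from rack import *
o=r.observe();s=r.snapshot("wrist");R=np.array(o["orientation"]);P=np.array(o["ee_pos"]);zt=P[2]
tool=lambda X:np.round((X-P)@R,1)
im=s["image"]
for c in (255,276,300): print(c,[tuple(int(v) for v in im[q,c]) for q in range(198,246,3)])
print("stem top edge",tool(wat(s,o,(276,237),zt+17)),"stem foot",tool(wat(s,o,(276,228),zt-19)),"case edge",tool(wat(s,o,(276,204),zt-19)))
D,a,p=dots(s,lambda p:wat(s,o,p,31),[(343,145)]);print(a,D,"expected",tf((605.1,-153.6,-.082),(57,59,31)))
E
```

```text
255 [(131, 129, 129), (93, 93, 92), (21, 21, 23), (39, 25, 22), (152, 60, 17), (22, 23, 25), (24, 23, 27), (27, 24, 27), (27, 27, 29), (25, 25, 28), (133, 51, 14), (137, 51, 9), (137, 52, 11), (137, 52, 15), (137, 51, 12), (137, 53, 13)]
276 [(147, 146, 145), (92, 91, 90), (22, 23, 24), (39, 26, 23), (151, 59, 14), (23, 24, 27), (25, 25, 27), (25, 25, 27), (26, 26, 28), (26, 27, 29), (132, 50, 12), (138, 52, 13), (138, 53, 14), (137, 51, 10), (137, 52, 13), (137, 52, 11)]
300 [(164, 163, 161), (99, 98, 97), (21, 23, 24), (40, 24, 21), (151, 59, 15), (20, 22, 23), (24, 24, 27), (26, 27, 28), (27, 26, 28), (25, 25, 27), (133, 51, 12), (138, 52, 13), (137, 51, 12), (137, 52, 12), (137, 54, 16), (137, 53, 13)]
stem top edge [ 22.5  -0.  -17. ] stem foot [15.8 -0.  19. ] case edge [29.6 -0.  19. ]
[np.float64(94.8)] [[666.22017143 -99.93140336]] expected [666.74105339 -99.46701064  31.        ]
```

Emit:
send_rows([
  [-0.001,0,0.02,0,0,0,0.03],
  [-0.001,0,0.04,0,0,0,0.03],
  [-0.001,0,0.055,0,0,0,0.03],
  [-0.001,0,0.065,0,0,0,0.03],
  [-0.001,0,0.073,0,0,0,0.03],
  [-0.001,0,0.08,0,0,0,0.03],
  [-0.001,0,0.086,0,0,0,0.03],
  [-0.001,0,0.09,0,0,0,0.03],
  [-0.001,0,0.09,0,0,0,0.03],
  [-0.001,0,0.09,0,0,0,0.03],
])

```text
clock: 6.87
ee_pos: [604.9, -154.1, 65.9]
orientation: [[0.082, 0.997, 0.0], [0.997, -0.082, -0.0], [-0.0, 0.0, -1.0]]
ft_force: [0.1, -0.1, -0.8]
gripper_width: 43.9
grip_force: 30.0
```

Emit:
send_rows([
  [0,0,0.0015,0,0,0,0.03],
  [0,0,0.0025,0,0,0,0.03],
  [0,0,0.0025,0,0,0,0.03],
  [0,0,0.0025,0,0,0,0.03],
])

```text
clock: 7.2
ee_pos: [604.8, -154.0, 63.3]
orientation: [[0.082, 0.997, 0.0], [0.997, -0.082, -0.0], [-0.0, 0.0, -1.0]]
ft_force: [-0.1, -0.0, -1.2]
gripper_width: 44.0
grip_force: 30.0
```

Emit:
send_rows([
  [0,0,0.001,0,0,0,0.03],
  [0,0,0.001,0,0,0,0.03],
  [0,0,0.001,0,0,0,0.03],
])

```text
clock: 7.45
ee_pos: [604.9, -154.0, 63.1]
orientation: [[0.082, 0.997, 0.0], [0.997, -0.082, -0.0], [-0.0, 0.0, -1.0]]
ft_force: [-3.8, 2.2, 6.1]
gripper_width: 44.0
grip_force: 30.0
```

Emit:
send_rows([
  [0,0,0,0,0,0,0.07],
  [0,0,0,0,0,0,0.07],
  [0,0,0,0,0,0,0.07],
  [0,0,0,0,0,0,0.07],
  [0,0,-0.02,0,0,0,0.07],
  [0,0,-0.05,0,0,0,0.07],
  [0,0,-0.09,0,0,0,0.07],
  [0.03,-0.02,-0.12,0,0,0,0.07],
  [0.05,-0.04,-0.15,0,0,-0.03,0.07],
  [0.07,-0.06,-0.17,0,0,-0.08,0.07],
  [0.1,-0.08,-0.19,0,0,-0.12,0.07],
  [0.13,-0.1,-0.19,0,0,-0.17,0.07],
])

```text
clock: 8.45
ee_pos: [515.6, -15.5, 256.6]
orientation: [[-0.089, 0.996, 0.006], [0.996, 0.089, -0.0], [-0.001, 0.005, -1.0]]
ft_force: [1.0, 0.4, -0.3]
gripper_width: 70.5
grip_force: 0.0
```

Emit:
send_rows([
  [0.04,-0.02,0,0,0,0,0.07],
  [0.075,-0.035,0,0,0,0,0.07],
  [0.105,-0.05,0,0,0,0,0.07],
  [0.132,-0.064,0,0,0,0,0.07],
  [0.132,-0.064,0,0,0,0,0.07],
  [0.132,-0.064,0,0,0,0,0.07],
])

```text
clock: 8.95
ee_pos: [439.9, 110.5, 252.5]
orientation: [[-0.09, 0.996, 0.001], [0.996, 0.09, 0.0], [0.0, 0.001, -1.0]]
ft_force: [-0.0, 0.3, 0.6]
gripper_width: 69.8
grip_force: 0.0
```

```bash
python3 - <<'E'
from rack import *
from m import stem
o=r.observe();s=r.snapshot("wrist");print(o["ee_pos"],o["orientation"][0])
for q in stem(s,lambda p:wat(s,o,p,74),"blue"):print("w",q)
cam,_=wray(s,o,(276,213));print("cam",cam)
t=r.snapshot("top")
for q in stem(t,lambda p:at(t,p,74),"blue"):print("t",q)
D,a,p=dots(t,lambda p:at(t,p,31),[(200+u/3.6-.4,165+v/3.6-.4) for u,v in [(494,75),(558,81),(576,82),(623,87),(641,88),(658,89)]],3)
print(a,fit(D))
for q in stem(t,lambda p:at(t,p,80),"orange"):print("t",q)
A=cv2.resize(t["image"][170:250,300:420],None,fx=4,fy=4,interpolation=cv2.INTER_CUBIC);B=s["image"]
v=np.zeros((420,560+480,3),np.uint8);v[:,:560]=B;v[:320,560:]=A
cv2.imwrite("pics/w4.png",cv2.resize(v,(800,323),interpolation=cv2.INTER_AREA)[:,:,::-1])
E
```

```text
[439.91123598 110.535385   252.50533591] [-0.09049608  0.99589628  0.0010282 ]
w (array([243.,  89.]), 1195, (array([396.6, 221.6]), array([44. , 34.9]), np.float64(0.093)))
cam [433.66356388 178.93329776 407.94975703]
t (array([522., 200.]), 4466, (array([ 617.5, -607.7]), array([216.3, 163.1]), np.float64(1.57)))
[np.float64(13.3), np.float64(13.6), np.float64(13.4), np.float64(12.4), np.float64(12.9), np.float64(12.1)] (array([ 6.05363032e+02, -1.53309460e+02, -8.29134992e-02]), np.float64(117.78981492876046))
t (array([ 99., 204.]), 1039, (array([604.9, 566.7]), array([145. ,  60.6]), np.float64(0.448)))
t (array([271., 144.]), 917, (array([782.7, 106.1]), array([143.7,  81.6]), np.float64(1.476)))
t (array([407., 113.]), 872, (array([ 866.8, -298. ]), array([107.3,  82.5]), np.float64(-0.031)))
t (array([365., 111.]), 848, (array([ 873. , -178.9]), array([107. ,  82.3]), np.float64(-0.027)))
```

View pics/w4.png

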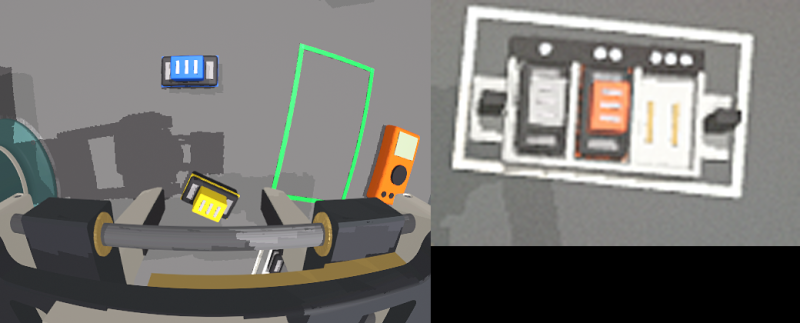

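The picture shows the orange pack seated in the middle pocket and the rack unmoved. The blue pack is clear at the wrist image's (243,89). Grasping blue next.

Emit:
send_rows([
  [0.04,-0.011,0.01,0,0,0,0.07],
  [0.08,-0.022,0.03,0,0,0,0.07],
  [0.116,-0.033,0.06,0,0,0,0.07],
  [0.116,-0.033,0.1,0,0,0,0.07],
  [0.116,-0.033,0.135,0,0,0,0.07],
  [0.116,-0.033,0.165,0,0,0,0.07],
  [0.116,-0.033,0.185,0,0,0,0.07],
  [0.116,-0.033,0.197,0,0,0,0.07],
  [0.116,-0.033,0.197,0,0,0,0.07],
])

```text
clock: 9.8
ee_pos: [396.9, 221.1, 52.7]
orientation: [[-0.086, 0.996, -0.003], [0.996, 0.086, -0.002], [-0.001, -0.004, -1.0]]
ft_force: [-0.6, 0.0, -0.3]
gripper_width: 69.9
grip_force: 0.0
```

Emit:
send_rows([
  [0,0,0,0,0,0,0.03],
  [0,0,0,0,0,0,0.03],
  [0,0,0,0,0,0,0.03],
  [0,0,0,0,0,0,0.03],
  [0,0,0,0,0,0,0.03],
  [0,0,0,0,0,0,0.03],
])

```text
clock: 10.3
ee_pos: [397.7, 222.4, 56.2]
orientation: [[-0.088, 0.996, 0.001], [0.996, 0.088, 0.001], [0.0, 0.001, -1.0]]
ft_force: [-2.5, -1.7, 6.3]
gripper_width: 44.0
grip_force: 30.0
```

Emit:
send_rows([
  [0,0,-0.02,0,0,0,0.03],
  [0,0,-0.05,0,0,0,0.03],
  [-0.01,0,-0.085,0,0,0,0.03],
  [-0.03,0.01,-0.11,0,0,0,0.03],
  [-0.06,0.02,-0.12,0,0,0.02,0.03],
  [-0.095,0.033,-0.12,0,0,0.04,0.03],
  [-0.13,0.045,-0.12,0,0,0.07,0.03],
  [-0.165,0.058,-0.12,0,0,0.1,0.03],
  [-0.2,0.07,-0.12,0,0,0.13,0.03],
  [-0.235,0.083,-0.12,0,0,0.15,0.03],
  [-0.27,0.096,-0.12,0,0,0.17,0.03],
  [-0.305,0.11,-0.12,0,0,0.17,0.03],
])

```text
clock: 11.3
ee_pos: [534.1, -73.9, 175.4]
orientation: [[0.083, 0.997, 0.001], [0.997, -0.083, -0.0], [-0.0, 0.001, -1.0]]
ft_force: [-0.1, 0.4, -0.9]
gripper_width: 44.0
grip_force: 30.0
```

Emit:
send_rows([
  [-0.035,0.02,0,0,0,0,0.03],
  [-0.07,0.04,0,0,0,0,0.03],
  [-0.1,0.06,0,0,0,0,0.03],
  [-0.122,0.072,0,0,0,0,0.03],
  [-0.133,0.0775,0,0,0,0,0.03],
  [-0.133,0.0775,0,0,0,0,0.03],
  [-0.133,0.0775,0,0,0,0,0.03],
  [-0.133,0.0775,0,0,0,0,0.03],
])

```text
clock: 11.97
ee_pos: [599.8, -209.7, 175.3]
orientation: [[0.081, 0.997, 0.0], [0.997, -0.081, 0.0], [0.0, -0.0, -1.0]]
ft_force: [-0.7, -1.0, -1.7]
gripper_width: 44.0
grip_force: 30.0
```

```bash
python3 - <<'E'
from rack import *
o=r.observe();s=r.snapshot("wrist");R=np.array(o["orientation"]);P=np.array(o["ee_pos"]);zt=P[2];print(P,R[0])
tool=lambda X:np.round((X-P)@R,1)
m=mask(s,"blue");c=276
rows=[q for q in range(190,300) if m[q,c-20]];print(rows)
for q in (226,228,230,232): print(q,tool(wat(s,o,(276,q),zt-18)))
D,a,p=dots(s,lambda p:wat(s,o,p,31),w_proj(s,o,tf((605.1,-153.6,-.082),[(57,59,31),(57,7,31),(57,-7,31)])))
print(a,D,"expected",tf((605.1,-153.6,-.082),[(57,59,31),(57,7,31),(57,-7,31)]))
E
```

```text
[ 599.75541899 -209.74905448  175.27689048] [8.12670452e-02 9.96692363e-01 3.14628875e-06]
[208, 209, 210, 211, 227, 228, 229, 230, 231, 232, 233, 234, 235, 236, 237, 238, 239, 240, 241, 242, 243, 244, 245, 246, 247, 248, 249, 250, 251, 252, 253, 254, 255, 256, 257, 258, 259, 260, 261, 262, 263, 264, 265, 266, 267, 268, 269, 270, 271, 272, 273, 274, 275, 276, 277, 278, 279, 280, 281, 282, 283, 284, 285, 286, 287, 288, 289, 290, 291, 292, 293, 294]
226 [17.3 -0.  18. ]
228 [16.1 -0.  18. ]
230 [15. -0. 18.]
232 [13.8 -0.  18. ]
[np.float64(85.2), np.float64(86.1), np.float64(85.8)] [[ 666.13623451  -99.68696882]
 [ 661.97012524 -151.85834695]
 [ 660.73750266 -165.84837554]] expected [[ 666.74105339  -99.46701064   31.        ]
 [ 662.48183031 -151.29228458   31.        ]
 [ 661.3351164  -165.24524295   31.        ]]
```

Emit:
send_rows([
  [-0.004,0,0.015,0,0,0,0.03],
  [-0.004,0,0.035,0,0,0,0.03],
  [-0.004,0,0.055,0,0,0,0.03],
  [-0.004,0,0.072,0,0,0,0.03],
  [-0.004,0,0.084,0,0,0,0.03],
  [-0.004,0,0.093,0,0,0,0.03],
  [-0.004,0,0.101,0,0,0,0.03],
  [-0.004,0,0.107,0,0,0,0.03],
  [-0.004,0,0.11,0,0,0,0.03],
  [-0.004,0,0.11,0,0,0,0.03],
  [-0.004,0,0.11,0,0,0,0.03],
])

```text
clock: 12.93
ee_pos: [600.0, -214.9, 65.6]
orientation: [[0.082, 0.997, 0.001], [0.997, -0.082, -0.0], [-0.0, 0.001, -1.0]]
ft_force: [0.3, -0.2, -1.1]
gripper_width: 44.0
grip_force: 30.0
```

Emit:
send_rows([
  [0,0,0.0015,0,0,0,0.03],
  [0,0,0.003,0,0,0,0.03],
  [0,0,0.0035,0,0,0,0.03],
  [0,0,0.0035,0,0,0,0.03],
])

```text
clock: 13.27
ee_pos: [599.9, -215.0, 62.2]
orientation: [[0.082, 0.997, 0.001], [0.997, -0.082, -0.0], [-0.0, 0.001, -1.0]]
ft_force: [-1.3, -0.5, 2.6]
gripper_width: 43.9
grip_force: 30.0
```

Emit:
send_rows([
  [0,0,0,0,0,0,0.07],
  [0,0,0,0,0,0,0.07],
  [0,0,0,0,0,0,0.07],
  [0,0,0,0,0,0,0.07],
  [0,0,-0.02,0,0,0,0.07],
  [0,0,-0.05,0,0,0,0.07],
  [0.01,0,-0.08,0,0,0,0.07],
  [0.04,0,-0.11,0,0,0,0.07],
  [0.07,0,-0.12,0,0,0,0.07],
  [0.085,0,-0.12,0,0,0,0.07],
  [0.085,0,-0.12,0,0,0,0.07],
  [0.085,0,-0.12,0,0,0,0.07],
])

```text
clock: 14.27
ee_pos: [606.5, -129.7, 180.5]
orientation: [[0.08, 0.997, -0.001], [0.997, -0.08, -0.0], [-0.0, -0.001, -1.0]]
ft_force: [-0.1, -0.4, -0.1]
gripper_width: 70.2
grip_force: 0.0
```

```bash
python3 - <<'E'
from rack import *
o=r.observe();s=r.snapshot("wrist");t=r.snapshot("top");print(o["ee_pos"],o["orientation"][0])
D,a,p=dots(t,lambda p:at(t,p,31),[(200+u/3.6-.4,165+v/3.6-.4) for u,v in [(494,75),(558,81),(576,82),(623,87),(641,88),(658,89)]],3)
pose,sp=fit(D);print(a,pose,sp)
for q in r.search_frame("lug_left",s)[:2]:print(q["confidence"],q["pixel"],wat(s,o,q["pixel"],78))
pz=(604.8,-153.9,-.082)
im=s["image"][:,:,::-1].copy();draw(im,lambda X:w_proj(s,o,X),pz,1,np.array([0,0]))
A=cv2.resize(t["image"][170:250,300:420],None,fx=4,fy=4,interpolation=cv2.INTER_CUBIC)[:,:,::-1]
v=np.zeros((560,800,3),np.uint8);v[:270,:480]=A[20:290];v[270:,:]=cv2.resize(im[:145,160:560],None,fx=2,fy=2)
cv2.imwrite("pics/w5.png",v)
E
```

```text
[ 606.46192727 -129.65570292  180.5057279 ] [ 0.08035319  0.99676572 -0.00121237]
[np.float64(15.2), np.float64(16.6), np.float64(16.6), np.float64(15.5), np.float64(15.5), np.float64(27.3)] [ 5.76780549e+02 -1.51039451e+02 -1.25453256e-02] 143.44266829070554
0.57 [297.8, 196.1] [ 625.22612472 -113.64018866   78.        ]
```

View pics/w5.png

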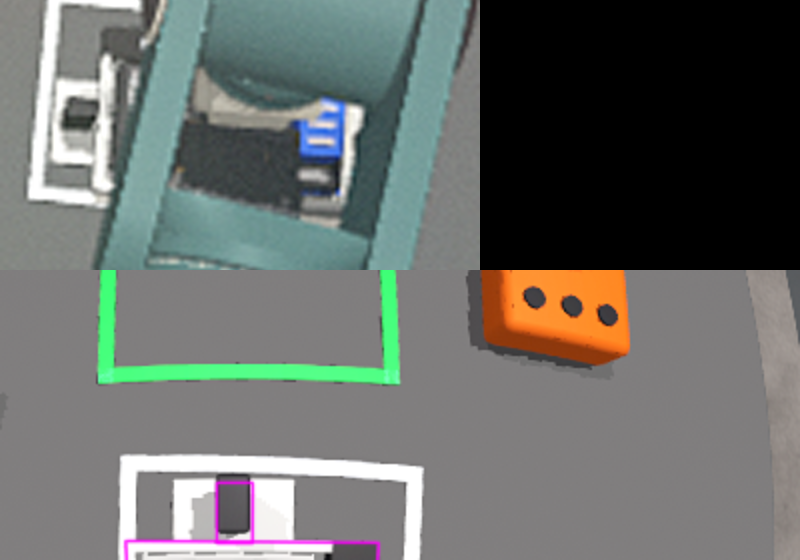

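The top crop shows blue seated in its pocket, with the arm hiding the rest. The wrist crop shows the left lug about 3 mm further out than I drew it, so its centre is near rack y = 105.

Emit:
send_rows([
  [0.03,0,0,0,0,0,0.05],
  [0.06,0,0,0,0,0,0.05],
  [0.081,0,0.01,0,0,0,0.05],
  [0.081,0,0.03,0,0,0,0.05],
  [0.081,0,0.06,0,0,0,0.05],
  [0.081,0,0.09,0,0,0,0.05],
  [0.081,0,0.11,0,0,0,0.05],
  [0.081,0,0.12,0,0,0,0.05],
  [0.081,0,0.123,0,0,0,0.05],
  [0.081,0,0.123,0,0,0,0.05],
  [0.081,0,0.123,0,0,0,0.05],
])

```text
clock: 15.33
ee_pos: [613.9, -49.8, 59.9]
orientation: [[0.082, 0.997, 0.001], [0.997, -0.082, -0.0], [-0.0, 0.001, -1.0]]
ft_force: [0.2, -0.3, 0.7]
gripper_width: 50.3
grip_force: 0.0
```

Emit:
send_rows([
  [0,0,0,0,0,0,0.0],
  [0,0,0,0,0,0,0.0],
  [0,0,0,0,0,0,0.0],
  [0,0,0,0,0,0,0.0],
  [0,0,0,0,0,0,0.0],
  [0,0,0,0,0,0,0.0],
  [0,0,0,0,0,0,0.0],
])

```text
clock: 15.92
ee_pos: [613.3, -49.3, 58.8]
orientation: [[0.082, 0.997, 0.0], [0.997, -0.082, 0.0], [0.0, -0.0, -1.0]]
ft_force: [-0.8, 1.2, 2.6]
gripper_width: 13.7
grip_force: 30.0
```

```bash
python3 - <<'E'
from rack import *
o=r.observe();P=np.array(o["ee_pos"]);R=np.array(o["orientation"]);print(P,R[0])
pose=np.array((604.8,-153.9,-.082));goal=np.array((627.8,156.4,-.077))
d=goal[2]-pose[2];rel=P[:2]-pose[:2];c,s=np.cos(d),np.sin(d)
T=goal[:2]+np.array([[c,-s],[s,c]])@rel-P[:2]
print("world shift",T,"tool",R.T@np.array([*T,0]),"yaw",d)
E
```

```text
[613.31349463 -49.33491079  58.79003542] [8.19307735e-02 9.96638023e-01 1.93174858e-07]
world shift [ 22.47707031 310.34126023] tool [ 3.11139463e+02 -3.02499654e+00  1.54561528e-02] yaw 0.0050000000000000044
```

Emit:
send_rows([
  [0.003,0,0,0,0,0,0],
  [0.009,0,0,0,0,0,0],
  [0.018,0,0,0,0,0,0],
  [0.029,0,0,0,0,0,0],
  [0.04,0,0,0,0,0,0],
  [0.051,0,0,0,0,0,0],
  [0.062,-0.001,0,0,0,0,0],
  [0.073,-0.001,0,0,0,0,0],
  [0.084,-0.001,0,0,0,0,0],
  [0.093,-0.001,0,0,0,0,0],
  [0.098,-0.001,0,0,0,0,0],
  [0.1,-0.001,0,0,0,0,0],
])

```text
clock: 16.92
ee_pos: [620.6, 50.5, 58.8]
orientation: [[0.081, 0.997, 0.0], [0.997, -0.081, -0.001], [-0.001, 0.0, -1.0]]
ft_force: [0.2, -7.8, 2.7]
gripper_width: 13.8
grip_force: 30.0
```

Going well: z is steady and the drag is 8 N. I'll continue with 211 mm left.

Emit:
send_rows([
  [0.003,0,0,0,0,0,0],
  [0.009,0,0,0,0,0,0],
  [0.018,0,0,0,0,0,0],
  [0.029,0,0,0,0,0,0],
  [0.04,0,0,0,0,0,0],
  [0.051,0,0,0,0,0,0],
  [0.062,-0.001,0,0,0,0,0],
  [0.073,-0.001,0,0,0,0,0],
  [0.084,-0.001,0,0,0,0,0],
  [0.093,-0.001,0,0,0,0,0],
  [0.098,-0.001,0,0,0,0,0],
  [0.1,-0.001,0,0,0,0,0],
])

```text
clock: 17.92
ee_pos: [627.8, 150.2, 58.8]
orientation: [[0.082, 0.997, 0.0], [0.997, -0.082, -0.001], [-0.001, 0.0, -1.0]]
ft_force: [-1.1, -9.2, 3.7]
gripper_width: 13.9
grip_force: 30.0
```

Emit:
send_rows([
  [0.003,0,0,0,0,0,0],
  [0.009,0,0,0,0,0,0],
  [0.018,0,0,0,0,0,0],
  [0.029,0,0,0,0,0,0],
  [0.04,0,0,0,0,0,0],
  [0.051,0,0,0,0,0,0],
  [0.062,-0.001,0,0,0,-0.002,0],
  [0.073,-0.001,0,0,0,-0.004,0],
  [0.084,-0.001,0,0,0,-0.005,0],
  [0.095,-0.001,0,0,0,-0.005,0],
  [0.104,-0.001,0,0,0,-0.005,0],
  [0.108,-0.001,0,0,0,-0.005,0],
])

```text
clock: 18.92
ee_pos: [635.7, 258.1, 58.8]
orientation: [[0.077, 0.997, 0.0], [0.997, -0.077, -0.001], [-0.001, 0.0, -1.0]]
ft_force: [-0.5, -8.8, 3.9]
gripper_width: 13.8
grip_force: 30.0
```

```bash
python3 - <<'E'
from rack import *
o=r.observe();s=r.snapshot("side");t=r.snapshot("top");print(o["ee_pos"])
v=np.zeros((320,800,3),np.uint8);v[:,:400]=cv2.resize(t["image"][150:246,190:310],(400,320),interpolation=cv2.INTER_CUBIC);v[:,400:]=cv2.resize(s["image"][160:280,220:370],(400,320),interpolation=cv2.INTER_CUBIC)
cv2.imwrite("pics/s6.png",v[:,:,::-1])
E
```

```text
[635.72961752 258.06736395  58.79291099]
```

View pics/s6.png

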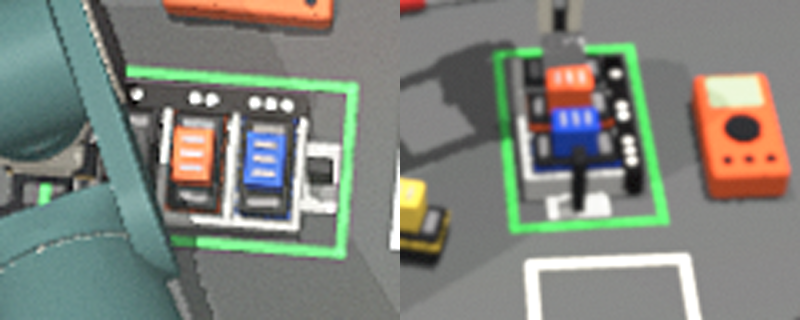

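The rack is in the green outline with all three packs seated and the dots visible. I'll measure how far off it is.

```bash
python3 - <<'E'
from rack import *
t=r.snapshot("top")
D,a,p=dots(t,lambda p:at(t,p,31),[(190+u/3.333-.4,150+v/3.333-.4) for u,v in [(137,94),(196,98),(211,99),(256,103),(271,104),(287,105)]],3)
print(a,np.round(D,1),fit(D),"goal 627.8 156.4 -.077")
E
```

```text
[np.float64(9.0), np.float64(12.8), np.float64(13.0), np.float64(25.2), np.float64(25.2), np.float64(12.9)] [[689.7 207.7]
 [686.5 156.8]
 [684.9 142.9]
 [681.7  98.1]
 [681.7  98.1]
 [679.7  77.2]] (array([ 6.28621428e+02,  1.53762867e+02, -7.39717936e-02]), np.float64(116.88975176722188)) goal 627.8 156.4 -.077
```

Emit:
send_rows([
  [0.001,0,0,0,0,0,0],
  [0.002,-0.0005,0,0,0,0,0],
  [0.003,-0.0005,0,0,0,0,0],
  [0.003,-0.0005,0,0,0,0,0],
  [0.003,-0.0005,0,0,0,0,0],
  [0.003,-0.0005,0,0,0,0,0],
])

```text
clock: 19.57
ee_pos: [635.5, 259.9, 58.8]
orientation: [[0.077, 0.997, 0.0], [0.997, -0.077, -0.001], [-0.001, 0.0, -1.0]]
ft_force: [-0.2, -5.9, 2.6]
gripper_width: 14.1
grip_force: 30.0
```

Emit:
send_rows([
  [0,0,0,0,0,0,0.05],
  [0,0,0,0,0,0,0.05],
  [0,0,0,0,0,0,0.05],
  [0,0,0,0,0,0,0.05],
  [0,0,0,0,0,0,0.05],
  [0,0,-0.02,0,0,0,0.05],
  [0,0,-0.05,0,0,0,0.05],
  [0,0,-0.09,0,0,0,0.05],
  [0,0,-0.13,0,0,0,0.05],
  [0.03,0,-0.16,0,0,0,0.05],
  [0.06,0,-0.19,0,0,0,0.05],
  [0.09,0,-0.22,0,0,0,0.05],
])

```text
clock: 20.57
ee_pos: [641.9, 349.8, 279.1]
orientation: [[0.078, 0.997, 0.001], [0.997, -0.078, 0.0], [0.001, 0.001, -1.0]]
ft_force: [0.6, 1.0, 0.2]
gripper_width: 50.0
grip_force: 0.0
```

Emit:
send_rows([
  [0.03,0,0,0,0,0,0.05],
  [0.06,0,0,0,0,0,0.05],
  [0.09,-0.02,0,0,0,0,0.05],
  [0.12,-0.05,0,0,0,0,0.05],
  [0.15,-0.08,0,0,0,0,0.05],
  [0.18,-0.1,0,0,0,0,0.05],
  [0.18,-0.1,0,0,0,0,0.05],
  [0.18,-0.1,0,0,0,0,0.05],
])

```text
clock: 21.23
ee_pos: [554.8, 537.9, 276.7]
orientation: [[0.074, 0.997, -0.0], [0.997, -0.074, -0.0], [-0.0, -0.0, -1.0]]
ft_force: [-0.4, 0.1, -0.1]
gripper_width: 50.1
grip_force: 0.0
```

```bash
python3 - <<'E'
from rack import *
t=r.snapshot("top");s=r.snapshot("side")
D,a,p=dots(t,lambda p:at(t,p,31),[(190+u/3.333-1.4,150+v/3.333-.4) for u,v in [(137,94),(196,98),(211,99),(256,103),(271,104),(287,105)]],3)
print(a,np.round(D,1),fit(D),"goal 627.8 156.4 -.077",r.observe()["clock"])
v=np.zeros((320,800,3),np.uint8);v[:,:400]=cv2.resize(t["image"][150:246,190:310],(400,320),interpolation=cv2.INTER_CUBIC);v[:,400:]=cv2.resize(s["image"][160:280,220:370],(400,320),interpolation=cv2.INTER_CUBIC)
cv2.imwrite("pics/s7.png",v[:,:,::-1])
E
```

```text
[np.float64(13.5), np.float64(12.4), np.float64(13.6), np.float64(13.6), np.float64(12.6), np.float64(13.1)] [[690.1 210.5]
 [685.8 158.7]
 [685.  144.3]
 [682.2 106.7]
 [681.3  92.5]
 [679.9  78.6]] (array([ 6.28699207e+02,  1.55870450e+02, -7.59492265e-02]), np.float64(118.29548203671604)) goal 627.8 156.4 -.077 21.3333
```

View pics/s7.png

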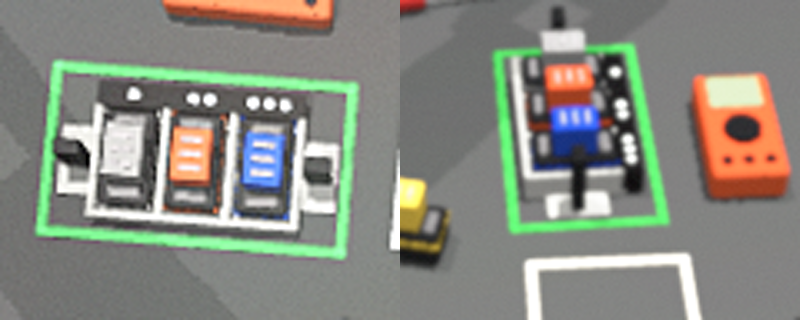

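The rack sits centred and square in the green outline, within 1 mm and 0.001 rad by measurement. All three packs are seated and the arm is clear, so I'm handing in.

```bash
python3 -c "
from cell import r
print(r.job_done())"
```

```text
the job is handed in; nothing more can be done
None
```

The job is handed in, with no verdict returned: the orange and blue packs are seated in pockets two and three, the grey pack is still in pocket one, and the loaded rack was slid by its left lug into the green outline, measured about 1 mm off centre and square, then released.

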